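Clamp a pot with a counted ratchet

ROBOT

A 7-joint arm with a two-finger parallel gripper is mounted at the origin on a cart in front of the work surface, level with it; the furniture and walls round the work are solid. World frame = base frame: x ahead of the robot, y to its left, z up, the work surface at z = 0. Lengths are in mm, angles in rad, forces in N, time in s.
With the tool pointing down it reaches from about 400 to 850 mm from the base axis. Payload 4.5 kg.
Tool frame: the origin (TCP) lies midway between the tips of the shut fingers; the grasp point (between the pads) lies behind it (env.pinch_z is the z of the grasp point in the tool frame, in mm); z points along the fingers, y is the line along which they close (so a half turn about z gives the same grasp; the last joint's range is limited). The gripper opens to 85 mm and grips with 20 to 120 N. Pads are 22 mm wide; open, the fingers measure 114 mm over their backs; the gripper's body (76 mm by 85 mm) begins 54 mm behind the grasp point. The pads swing forward as they close: fully open they stand 13 mm farther back than shut.
Start: joints at [-1.109, 0.689, -0.195, 1.565, 0.157, 0.902, -0.215], TCP at [259.278, 568.708, 231.317] pointing down, gripper open.
Joint ranges: [-3.01, 3.01], [-0.46, 2.08], [-1.47, 1.51], [0.13, 2.56], [-1, 4.14], [0.04, 2.09], [-2.66, 2.66]. Speed limits (rad/s): [2.57, 2.57, 3.14, 3.14, 3.14, 3.14, 3.14].

INTERFACE

Orientations are given as a rotation vector (axis times angle).
In Python, from bench import env gives the robot as it stands.
- The arm moves only by the tool move_arm, never from a script. Its argument "targets" is one flat list of numbers, 7 for each row, row after row: the finger opening in mm, from 0 to 85.4, then the shift along the world's x, y, z in mm, then the turn, a rotation vector about the world's x, y, z in degrees. A call has 1 to 8 rows; each row shifts and turns the commanded pose from where the row before left it; what a row does not reach is not made up. A row lasts 1/8 s, in which the tool goes at most 62.5 mm and 10.7 degrees, less where a joint would pass 70% of its speed; a pose out of reach is approached as far as the arm can. A call with a gripper value outside its range is refused whole. The fingers move at their own pace and stop on an object; the grip force is fixed at half the most. Time passes only in rows, so rows that do not move let the fingers close. It gives the time, the measured TCP pose, the force, the opening and the grip force at its end, in the units of the state.
- env.read_state(): the state, without advancing time (a new reading comes with each control period).
- env.capture(name): name is "side" or "top" or "wrist"; returns a dict with "pixels" (420x560x3 uint8, red, green, blue), "mtx" (3x3 intrinsics, pixels), "R" (3x3) and "t" (3): a world point X has camera coordinates R X + t. Camera axes: x right, y down, z forward; pixel columns grow to the right and rows downward; lengths in mm; the calibration is good to about 2 mm. A picture is of the moment at which its call begins. There is no depth.
- env.hand_in(): hands the job in; it is judged then, once.
The state is a dict: "clock": time; "joint_pos": joint angles; "qvel": joint speeds; "tau": joint torques, N m; "position": TCP position; "orientation": TCP orientation; "contact_force": force on the tool from outside, world axes, zero at the start; "ft_torque": the same for the moment, N m; "gripper_width": finger opening in mm; "grip_force": force on a finger pad.
Only numpy, scipy, OpenCV 4.12 (cv2) and the standard library are available. Lean on these libraries where they do the work, as an engineer would, in place of code of your own. Each camera call takes 0.05 s, during which the arm holds its last target. There are 200 camera calls.

TASK

Stand the grey pot upright on the wooden clamp between the sprung pad and the V block and let go of it, leaving the brown pot where it is. Then take the black handle of the blue ratchet lever, swing it counter-clockwise (seen from above) exactly four clicks (no fifth) so that the pad holds the pot against the V block, and finish still holding the handle there: do not let go of it.

Things in the scene. Friction and masses are not known exactly. Their poses are not given: they have to be found in the camera images.
- grey_pot: the pot to clamp: light grey-brown unglazed pot, 59 mm diameter, 58 mm high, open at the top, wall about 8 mm, about 0.13 kg; origin at the centre of its underside, z up. It stands on the table to the right or to the left of the clamp, changing places with the brown pot
- brown_pot: bystander: dark brown, slightly larger pot, 63 mm diameter, 70 mm high; origin at the centre of its underside; leave it standing where it is
- clamp: fixed pot clamp, turned up to 0.2 rad: plywood plate 150 mm (x) by 290 mm (y, from -180 to +110), 10 mm thick; origin under it on the table. On it from -y to +y: ratchet wheel with lever, jaw with sprung pad, V block. Lever back, the pad's face is at y = -22 mm; the V block (up to 44 mm high, 35 mm either side of the y axis) holds the pot centred at x = 0, y = +36.5 mm
- seat (a point): point on the plate's upper face (10 mm above the table) at the middle of the gap between pad and V block, at clamp x = 0, y = +22 mm: where the grey pot is to stand, within about 10 mm. Closing pushes the pot up to 15 mm towards the V block, which centres it
- pivot (a point): point on the lever's vertical axis, at clamp x = 0, y = -100 mm, 85 mm above the table. The handle goes round it at a radius of 110 mm
- handle: upright round black handle at the lever's outer end, 22 mm diameter, slightly wider (26 mm) at its head, from 58 to 116 mm above the table; origin at its foot, on its axis. It spins freely on its pin, so it can be held without turning the wrist. The lever arm below it is 22 mm wide with its upper face 58 mm above the table
- grip (a point): point on the handle's axis where to hold it, 93 mm above the table
- lever (a joint): lever angle (rad), counter-clockwise from above; starts at 0 to 0.1. Seen from the pivot the handle lies at 3.98 + this value in the clamp's frame. Clicks at 0.34, 0.58, 0.82, 1.06; a 5th at 1.30 is too much. Needs 1 to 5 N at the handle, rising before a click and falling after. It cannot go back over a click. 30 mm of jaw per rad; the pad meets the pot near 0.97, spring 400 N/m
- pad: black rubber pad on the jaw, 46 mm wide, 13 to 41 mm above the table, that presses the pot to the V block; origin under the clamp's origin, moving with the jaw. The wooden jaw behind it is up to 42 mm high, from x = -24 to +52 mm of the clamp
There are look-alikes about, which are no part of the job. What is shaped like the grey_pot but green, turquoise or yellow is not meant.

How it is judged (in metres and radians):
On the way, in this order (a step that is already met when the one before it is completed fails the run):
1. the grey pot stands upright in the open clamp, let go, before the first click (distance between grey_pot and seat below 0.018 m and angle between grey_pot's own z axis and vertical below 0.1 rad and contact force between the fingers and grey_pot below 0.1 N and value of joint lever below 0.34 rad and linear speed of grey_pot below 0.02 m/s), for 0.2 s.
2. the lever is taken over the first two clicks by the handle (value of joint lever above 0.6 rad and contact force between the fingers and handle above 0.3 N).
At the end, for the whole second after the job is handed in: the lever is still, past the 4th click and before the 5th (1.07 to 1.29 rad), the fingers holding its handle; the grey pot stands upright on the plate, home against the V block (8 mm across, 6 mm along), the pad pressing it (over 0.5 N), the robot not touching it (value of joint lever between 1.07 and 1.29 rad and velocity of joint lever between -0.05 and 0.05 rad/s and contact force between the fingers and handle above 0.5 N and contact force between pad and grey_pot above 0.5 N and y of grey_pot in the frame of clamp between 0.031 and 0.043 m and x of grey_pot in the frame of clamp between -0.008 and 0.008 m and z of grey_pot in the frame of clamp below 0.014 m and angle between grey_pot's own z axis and vertical below 0.1 rad and contact force between the arm and grey_pot below 0.1 N); the arm keeps its last pose, push and grip.
It fails at once if the lever goes over a fifth click (value of joint lever above 1.31 rad).
It fails at once if the brown pot is pushed away (distance of brown_pot from where it was at the start of the episode above 0.015 m).
It fails at once if the grey pot is knocked over (angle between grey_pot's own z axis and vertical above 0.7 rad).
It also fails if it takes over 58 s, if anything falls off the work surface, if the arm or the gripper's body presses on something with over 40 N, if the wrist force passes 120 N, or if a joint passes its speed limit or range.

## Working session

There is one attempt and no reset: what is moved stays moved. The work goes in short steps, Python scripts to look and compute and a tool call to move; the robot and the scene stay as the last step left them, time stands still between calls to the robot, and variables do not carry over. Pictures are saved under pics/ and viewed, at most 10 in all, crops included, and the job is handed in when it is done.

Besides the shell and the picture viewer there is one more tool, called after "Request:" as a command line: name --argument value ..., lists and objects as JSON in quotes. move_arm: Moves the arm, as the interface text tells. Its arguments: {"type":"object","properties":{"targets":{"type":"array"}},"required":["targets"]}

```bash
mkdir -p pics
cat > h.py <<'E'
from bench import env
import numpy as np, cv2
def snap(n,f):
    c=env.capture(n); cv2.imwrite('pics/'+f+'.png',c['pixels'][:,:,::-1]); np.savez('pics/'+f+'.npz',**{k:np.array(c[k]) for k in('pixels','mtx','R','t')}); return c
def ray(f,u,v,z):
    c=np.load('pics/'+f+'.npz'); d=c['R'].T@np.linalg.inv(c['mtx'])@[u,v,1]; o=-c['R'].T@c['t']; return o+d*(z-o[2])/d[2]
def proj(f,X):
    c=np.load('pics/'+f+'.npz'); p=c['mtx']@(c['R']@np.array(X,float)+c['t']); return p[:2]/p[2]
def crop(f,u0,v0,u1,v1,s,o):
    im=cv2.imread('pics/'+f+'.png')[v0:v1,u0:u1]; cv2.imwrite('pics/'+o+'.png',cv2.resize(im,None,fx=s,fy=s,interpolation=cv2.INTER_CUBIC))
E
python3 - <<'E'
from h import *
snap('top','top0');snap('side','side0')
a=cv2.imread('pics/top0.png');b=cv2.imread('pics/side0.png')
s=env.read_state();print(s,env.pinch_z)
for f in('top0','side0'):
    c=np.load('pics/'+f+'.npz');print(-c['R'].T@c['t'],c['R'][2])
E
```

```text
{'clock': 0.1, 'joint_pos': array([-1.10922151,  0.68988998, -0.1945172 ,  1.56625104,  0.15729801,
        0.90249523, -0.21510253]), 'qvel': array([-0.00011761, -0.0026708 , -0.00014793, -0.00190958, -0.00013726,
       -0.00042667, -0.00078311]), 'tau': array([-3.11253942e-03, -5.40598583e+01, -1.27179354e+00, -1.58985168e+01,
        9.27741348e-03,  4.38183153e-03, -5.18901231e-06]), 'position': array([259.07836403, 568.13010185, 230.56755477]), 'orientation': array([-6.66676240e-01, -3.06980311e+00,  2.57126661e-03]), 'contact_force': array([-0.22017751, -0.52174579, -0.01925766]), 'ft_torque': array([-0.03747389, -0.00821878, -0.0105279 ]), 'grip_force': 0.0, 'gripper_width': 85.48701992326095} -18.700000000000003
[ 234.49534627   88.56542984 1518.71352342] [ 0.18065002 -0.00489196 -0.98353528]
[ 114.69527723 -809.66173332  668.55859876] [ 0.33797028  0.79273241 -0.50729815]
```

View pics/top0.png

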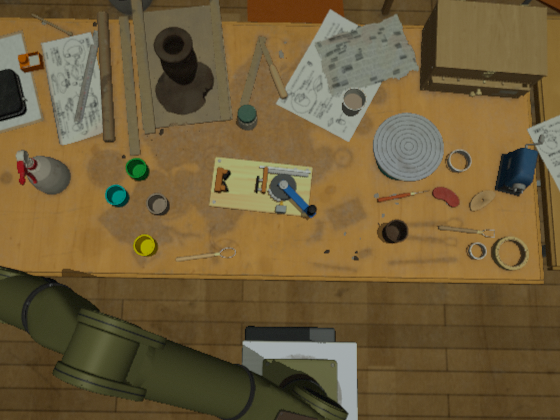

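View pics/side0.png

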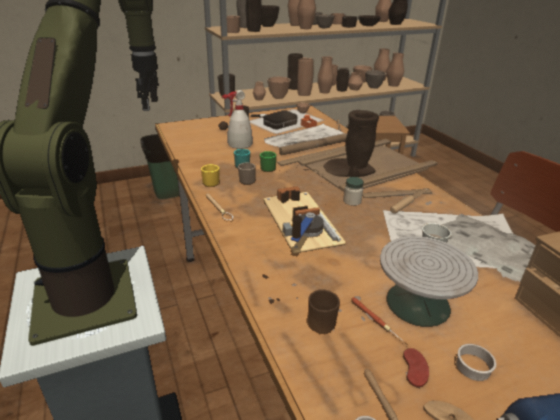

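Top view: the grey-brown pot is at (158,204). Its look-alikes are green (137,169), turquoise (116,196), yellow (145,245), the pale cup on the paper (353,101), the jar (247,117) and the white ring (459,160). The brown pot is at (395,231). The clamp is at (212–312, 157–215) and its handle at (310,210). I choose (158,204) and check it in a close crop.

Run:
```python
from h import *
crop('top0',100,145,330,265,3.4,'c1')
```

```text
(no output)
```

View pics/c1.png

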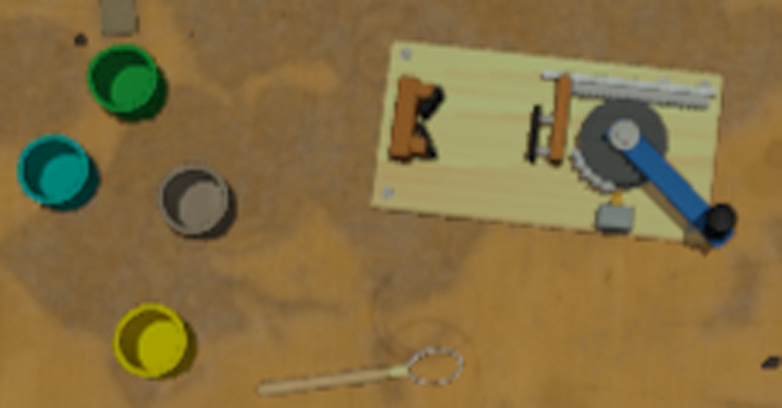

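The grey-brown pot is confirmed, with its rim centred at crop (196,201). Plate corners in the crop are (392,42), (721,75), (716,243) and (373,207), the pivot cap is at (625,133) and the handle head at (720,220).

Run:
```python
from h import *
g=lambda u,v,z: ray('top0',100+(u+.5)/3.4-.5,145+(v+.5)/3.4-.5,z)
print('pot',g(196,201,58)); 
for n,u,v,z in[('turq',57,172,58),('green',124,80,58),('yel',151,341,58),('piv',624,133,85),('handle',720,220,116)]:print(n,g(u,v,z))
C=np.array([g(u,v,10)[:2] for u,v in((392,42),(721,75),(716,243),(373,207))])
L=np.array([[75,110],[75,-180],[-75,-180],[-75,110]],float)
# image up=+x? fit rigid
def fit(L,C):
    a=L-L.mean(0);b=C-C.mean(0);U,S,V=np.linalg.svd(a.T@b);R=(U@V).T;return R,C.mean(0)-R@L.mean(0)
R,t=fit(L,C);print(C,np.linalg.det(R),np.degrees(np.arctan2(R[1,0],R[0,0])),t);print((L@R.T+t-C))
w=lambda p:R@np.array(p)+t
print('seat',w([0,22]),'home',w([0,36.5]),'pivot',w([0,-100]))
h=g(720,220,116)[:2]-w([0,-100]);print('hr',np.hypot(*h),'ang',(np.arctan2(h[1],h[0])-np.arctan2(R[1,0],R[0,0]))%(2*np.pi)-3.98)
s=env.read_state();from scipy.spatial.transform import Rotation as Ro
print(Ro.from_rotvec(s['orientation']).as_matrix())
```

```text
pot [520.90570257 404.10871645  58.        ]
turq [543.29643916 520.19030565  58.        ]
green [622.77987128 469.81563968  58.        ]
yel [404.25936919 434.21733289  58.        ]
piv [578.42491929  52.38797164  85.        ]
handle [501.56861083 -23.80514892 116.        ]
[[673.7740071  252.64636199]
 [649.46446569 -32.79711359]
 [501.78165051 -28.95020337]
 [527.7872383  263.61857365]] 0.9999999999999999 -4.541735353871544 [590.97332411 148.5195018 ]
[[ 0.67418822 -0.41116285]
 [ 2.02000751 -4.05706352]
 [ 0.17383497  3.97381356]
 [-2.8680307   0.4944128 ]]
seat [592.71539958 170.45042   ] home [593.86358569 184.90488882] pivot [583.05479924  48.83350999]
hr 109.16214393731373 ang -0.031082967904546788
[[-9.09920884e-01  4.14781456e-01 -5.72863095e-04]
 [ 4.14781833e-01  9.09919571e-01 -1.55078855e-03]
 [-1.21978989e-04 -1.64870809e-03 -9.99998633e-01]]
```

Request:
move_arm --targets '[85,33,-20.5,0,0,0,-8.75,85,33,-20.5,0,0,0,-8.75,85,33,-20.5,0,0,0,-8.75,85,33,-20.5,0,0,0,-8.75,85,33,-20.5,0,0,0,-8.75,85,33,-20.5,0,0,0,-8.75,85,33,-20.5,0,0,0,-8.75,85,31,-21,0,0,0,-8.75]'

```text
clock: 1.1
position: [522.1, 403.3, 230.8]
orientation: [-2.312, -2.126, 0.001]
contact_force: [0.5, 0.4, 0.3]
gripper_width: 85.0
grip_force: 0.0
```

Request:
move_arm --targets '[85,0,0,0,0,0,0,85,0,0,0,0,0,0]'

```text
clock: 1.35
position: [520.2, 404.8, 230.8]
orientation: [-2.304, -2.133, 0.002]
contact_force: [-0.6, 0.1, -1.2]
gripper_width: 84.9
grip_force: 0.0
```

Run:
```python
from h import *
snap('wrist','w1')
s=env.read_state();from scipy.spatial.transform import Rotation as Ro
print(s['position'],s['joint_pos'],Ro.from_rotvec(s['orientation']).as_matrix()[:,1])
print(proj('w1',[521,404,58]))
```

```text
[519.71912731 405.4424548  230.90851935] [-0.7970453   0.73885009  0.12630547  1.46187738 -0.1066729   0.94849661
 -0.71703363] [ 0.99711157 -0.07592804 -0.00185685]
[288.61021615 184.57222095]
```

View pics/w1.png

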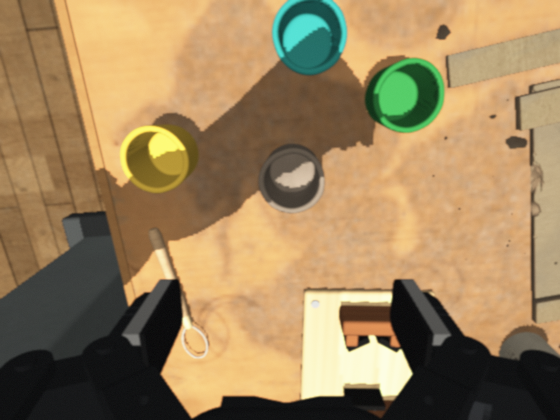

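Wrist view: the grey pot's rim is centred at (291,179), with yellow (158,158), turquoise (309,36) and green (404,95) around it. The V block and plate corner (304,290) are at lower right.

Run:
```python
from h import *
print(ray('w1',291,179,58), ray('w1',304,290,10))
im=cv2.imread('pics/w1.png')
for u in(258,260,324,323): print(u,ray('w1',u,179,58)[:2])
```

```text
[523.48459946 408.90042309  58.        ] [528.60553598 268.47857929  10.        ]
258 [494.34723183 411.10909959]
260 [496.11349012 410.97521333]
324 [552.6094234  406.69269743]
323 [551.7270372  406.75958424]
```

Request:
move_arm --targets '[85,3,2,-30,0,0,0,85,0,0,-35,0,0,0,85,0,0,-35,0,0,0,85,0,0,-30,0,0,0,85,0,0,-30,0,0,0,85,0,0,-25,0,0,0,85,0,0,-20,0,0,0,85,0,0,0,0,0,0]'

```text
clock: 2.4
position: [522.5, 406.3, 24.8]
orientation: [-2.305, -2.133, 0.005]
contact_force: [-1.2, 0.6, 0.4]
gripper_width: 85.0
grip_force: 0.0
```

Request:
move_arm --targets '[50,0,0,0,0,0,0,50,0,0,0,0,0,0,50,0,0,0,0,0,0,50,0,0,0,0,0,0,50,0,0,0,0,0,0,50,0,0,0,0,0,0]'

```text
clock: 3.15
position: [525.6, 407.1, 28.1]
orientation: [2.307, 2.132, 0.006]
contact_force: [0.2, 0.3, 5.7]
gripper_width: 57.1
grip_force: 64.6
```

Request:
move_arm --targets '[50,0,0,20,0,0,0,50,0,0,50,0,0,0,50,0,0,50,0,0,0,50,14,-46,0,0,0,0,50,14,-46,0,0,0,0,50,14,-46,0,0,0,0,50,14,-46,0,0,0,0,50,14,-48,0,0,0,0]'

```text
clock: 4.15
position: [594.6, 172.9, 147.5]
orientation: [2.307, 2.133, 0.001]
contact_force: [0.6, 0.8, -1.3]
gripper_width: 57.0
grip_force: 64.5
```

Request:
move_arm --targets '[50,0,0,0,0,0,0,50,0,0,0,0,0,0]'

```text
clock: 4.4
position: [594.1, 174.6, 147.1]
orientation: [-2.307, -2.132, -0.001]
contact_force: [0.7, 0.1, -0.6]
gripper_width: 57.3
grip_force: 64.5
```

Run:
```python
from h import *
snap('wrist','w2')
s=env.read_state();print(s['position'],s['joint_pos'],s['contact_force'])
```

```text
[593.80880358 175.81147792 146.88030408] [-0.39397553  0.78533195  0.05850264  1.66875776 -0.06731908  0.68896382
 -0.37776767] [-0.02637379 -0.10799069 -0.49099444]
```

View pics/w2.png

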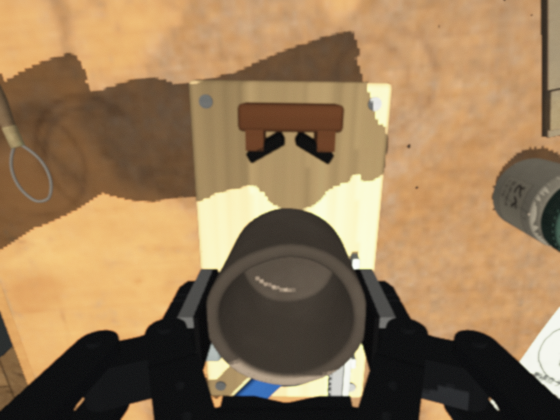

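The pot is held upright, rim centred near (287,310). Plate corners are at (191,82) and (391,84), with side edges down to (203,265) and (378,265). The V block's top spans (239,102)–(343,102).

Run:
```python
from h import *
g=lambda u,v,z: ray('w2',u,v,z)[:2]
a,b=g(191,82,10),g(391,84,10);c,d=g(203,265,10),g(378,265,10)
print(a,b,np.hypot(*(b-a)),c,d)
ang=lambda v:np.degrees(np.arctan2(v[1],v[0]))
print('x dir',ang(b-a),ang(a-c)-90,ang(b-d)-90)
v1,v2=g(239,102,44),g(343,102,44);print('V',v1,v2,np.hypot(*(v2-v1)),(v1+v2)/2)
for th in(-4.5,-4.0,-3.5):
  t=np.radians(th);X=np.array([np.cos(t),np.sin(t)]);Y=np.array([-X[1],X[0]])
  o=(a+b)/2-110*Y; print(th,'o',o,'seat',o+22*Y,'pivot',o-100*Y,'Vx',((v1+v2)/2-o)@X)
print('rim proj',proj('w2',[593.8,175.8,175]), g(287,310,178))
```

```text
[531.04367153 264.60439585] [675.4216496  251.92912471] 144.9333055180687 [517.93235884 118.58904071] [666.04210003 107.02822409]
x dir -5.017263056075621 -5.131060099858075 -3.7036339254230626
V [568.33114086 248.68914779] [635.36403351 243.44286595] 67.23787748940738 [601.84758718 246.06600687]
-4.5 o [594.60216003 148.60585357] seat [596.32826014 170.53803491] pivot [586.75625046  48.91412019] Vx -0.423543580230024
-4.0 o [595.55944845 148.53471475] seat [597.09409087 170.48112385] pivot [588.58380108  48.77830972] Vx -0.5306178748905358
-3.5 o [596.51732121 148.47193245] seat [597.86038908 170.43089802] pivot [590.41246726  48.65845261] Vx -0.6376517609454992
rim proj [287.74360949 313.82997224] [593.79973823 179.40477528]
```

Request:
move_arm --targets '[50,3,-6,-20,0,0,0,50,0,0,-25,0,0,0,50,0,0,-20,0,0,0,50,0,0,-16,0,0,0,50,0,0,-12,0,0,0,50,0,0,-8,0,0,0,50,0,0,-4,0,0,0,50,0,0,0,0,0,0]'

```text
clock: 5.45
position: [597.4, 168.2, 41.4]
orientation: [2.307, 2.132, 0.0]
contact_force: [0.4, 0.4, -0.7]
gripper_width: 56.8
grip_force: 64.5
```

Request:
move_arm --targets '[50,0,0,-1,0,0,0,50,0,0,-1,0,0,0,50,0,0,0,0,0,0]'

```text
clock: 5.82
position: [597.3, 168.2, 39.4]
orientation: [2.307, 2.132, 0.0]
contact_force: [-0.0, 0.0, -1.6]
gripper_width: 57.1
grip_force: 64.5
```

Request:
move_arm --targets '[50,0,0,-1,0,0,0,50,0,0,-1,0,0,0,50,0,0,0,0,0,0]'

```text
clock: 6.2
position: [597.4, 168.2, 38.1]
orientation: [2.307, 2.132, 0.001]
contact_force: [-2.0, -0.9, 6.0]
gripper_width: 56.6
grip_force: 65.1
```

Request:
move_arm --targets '[70,0,0,0,0,0,0,80,0,0,0,0,0,0,85,0,0,0,0,0,0,85,0,0,0,0,0,0,85,0,0,15,0,0,0,85,0,0,40,0,0,0,85,0,0,50,0,0,0,85,0,0,50,0,0,0]'

```text
clock: 7.2
position: [597.3, 168.1, 194.9]
orientation: [2.307, 2.132, 0.001]
contact_force: [0.3, -0.2, -0.8]
gripper_width: 84.8
grip_force: 0.0
```

Request:
move_arm --targets '[85,-10,-20,20,0,0,0,85,-15,-30,0,0,0,0,85,-15,-30,0,0,0,0,85,-15,-30,0,0,0,0,85,0,0,0,0,0,0,85,0,0,0,0,0,0]'

```text
clock: 7.95
position: [542.9, 59.1, 213.1]
orientation: [2.306, 2.133, 0.003]
contact_force: [0.2, 0.1, 0.5]
gripper_width: 85.1
grip_force: 0.0
```

Run:
```python
from h import *
snap('wrist','w3')
s=env.read_state();print(s['position'],s['joint_pos'],s['contact_force'])
for p in([597,171,68],[587,49,85],[508,-20,116]):print(proj('w3',p))
```

```text
[542.95204697  59.56988374 212.89510019] [-0.22345489  0.60781134  0.04957924  1.83510654 -0.04547233  0.69803355
 -0.22521928] [ 0.44079297  0.21480025 -0.30092973]
[350.28064985  36.47816752]
[344.65536267 206.07961995]
[249.59425951 312.14598081]
```

View pics/w3.png

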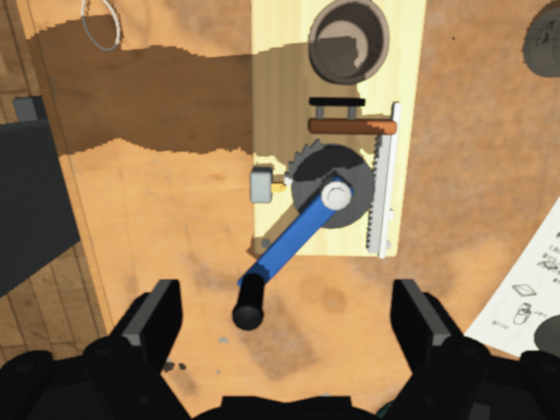

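The pot stands in the gap, rim centred at (348,41). The pivot cap is at (336,195), the handle head at (248,313) and its foot near (254,275). The jaw bar is at (309–397,127).

Run:
```python
from h import *
g=lambda u,v,z: ray('w3',u,v,z)[:2]
h=g(248,313,116);print('pot',g(348,41,68),'handle',h)
for z in(80,85,92):
  p=g(336,195,z);d=h-p;print(z,p,np.hypot(*d),np.degrees(np.arctan2(d[1],d[0]))%360)
a,b=g(309,120,42),g(397,122,42);e,f=g(309,97,41),g(365,99,41)
for x,y in((a,b),(e,f)):d=y-x;print(x,y,np.hypot(*d),np.degrees(np.arctan2(d[1],d[0])))
print('plate',g(262,256,10),g(397,257,10))
```

```text
pot [595.2924798  168.15487469] handle [506.70721223 -20.65469606]
80 [581.19694405  57.02343539] 107.62254527950512 226.20035276240137
85 [580.59120723  58.47893716] 108.26345932184279 226.96489904340368
92 [579.74317568  60.51663965] 109.1926632032727 228.0199010100012
[565.51668741 112.93727154] [639.06482345 105.59163577] 73.91404927928752 -5.703514085108253
[566.63913423 131.29146737] [612.67541616 126.13940461] 46.32367650273118 -6.38557762989524
plate [510.63126243 -23.24914771] [650.70072124 -35.32265198]
```

Request:
move_arm --targets '[85,-18,-40,0,0,0,-5,85,-18,-40,0,0,0,-5,85,0,0,-40,0,0,0,85,0,0,-40,0,0,0,85,0,0,-30,0,0,0,85,0,0,-20,0,0,0,85,0,0,-9,0,0,0,85,0,0,0,0,0,0]'

```text
clock: 9.0
position: [506.6, -21.1, 73.1]
orientation: [-2.483, -1.924, -0.0]
contact_force: [0.5, -0.5, 0.1]
gripper_width: 85.1
grip_force: 0.0
```

Request:
move_arm --targets '[60,0,0,0,0,0,0,40,0,0,0,0,0,0,30,0,0,0,0,0,0,30,0,0,0,0,0,0]'

```text
clock: 9.5
position: [506.4, -21.8, 73.6]
orientation: [2.484, 1.923, 0.001]
contact_force: [0.2, -0.2, 0.5]
gripper_width: 29.7
grip_force: 0.0
```

Run:
```python
from h import *
snap('wrist','w4')
s=env.read_state();print(s['position'],s['joint_pos'],s['contact_force'])
print(proj('w4',[507,-20,116]))
```

```text
[506.35001729 -21.8352807   73.49651209] [-0.07187412  0.80659551  0.03953071  2.04813184 -0.10043728  0.28828451
 -0.20150191] [ 0.09245867 -0.09170956  0.65442011]
[288.83876617 337.10093029]
```

View pics/w4.png

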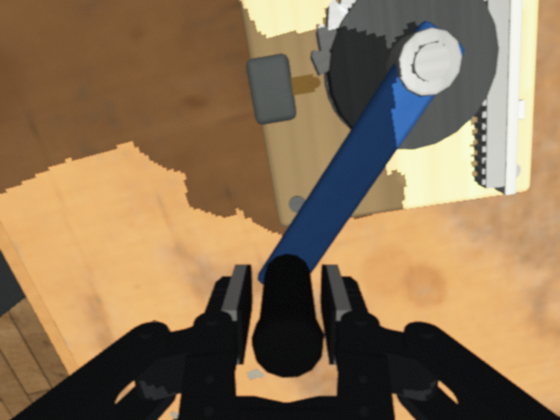

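The handle is centred between the open fingers, its head at (289,340). The pivot cap is at (431,62).

Request:
move_arm --targets '[10,0,0,0,0,0,0,10,0,0,0,0,0,0,10,0,0,0,0,0,0]'

```text
clock: 9.93
position: [506.4, -21.8, 73.5]
orientation: [2.484, 1.923, 0.0]
contact_force: [0.5, -0.5, 4.5]
gripper_width: 20.3
grip_force: 58.4
```

Run:
```python
from h import *
s=env.read_state();h=s['position'];print(h,s['contact_force'],s['grip_force'])
for z in(62,68,75,85):
  p=ray('w4',431,62,z);d=(h-p)[:2];q=ray('w3',336,195,z);print(z,p,q,np.hypot(*d),np.degrees(np.arctan2(d[1],d[0]))%360)
```

```text
[506.38286709 -21.81335469  73.51420891] [ 0.47725094 -0.50441436  4.4663514 ] 58.429643511772156
62 [583.0722276  50.5009853  62.       ] [583.37759661  51.783629    62.        ] 105.4069342243352 223.31817456974204
68 [580.82530909  50.6518762   68.        ] [582.65071242  53.53023113  68.        ] 103.88881970035958 224.22891016870753
75 [578.20390417  50.82791558  75.        ] [581.80268087  55.56793362  75.        ] 102.15192369135166 225.32531250342035
85 [574.45904     51.07940041  85.        ] [580.59120723  58.47893716  85.        ] 99.73825276358329 226.95690297524925
```

Run:
```python
import numpy as np
c=np.array([585.5,53.5]);r=109.7
a=np.radians(223.6+np.arange(0,69,4));p=np.c_[np.cos(a),np.sin(a)]*r
for i,d in enumerate(np.diff(p,axis=0)):print(4*(i+1),np.round(d,1),np.round(c+p[i+1],1))
```

```text
4 [ 5.5 -5.4] [511.5 -27.5]
8 [ 5.8 -5. ] [517.4 -32.5]
12 [ 6.2 -4.5] [523.5 -37. ]
16 [ 6.5 -4.1] [530.  -41.1]
20 [ 6.7 -3.6] [536.7 -44.8]
24 [ 7.  -3.2] [543.7 -47.9]
28 [ 7.2 -2.7] [550.9 -50.6]
32 [ 7.3 -2.2] [558.2 -52.8]
36 [ 7.5 -1.6] [565.7 -54.4]
40 [ 7.6 -1.1] [573.3 -55.5]
44 [ 7.6 -0.6] [580.9 -56.1]
48 [ 7.7 -0.1] [588.6 -56.2]
52 [7.6 0.5] [596.2 -55.7]
56 [7.6 1. ] [603.8 -54.7]
60 [7.5 1.5] [611.3 -53.1]
64 [7.4 2.1] [618.7 -51.1]
68 [7.2 2.6] [625.9 -48.5]
```

Request:
move_arm --targets '[10,5.5,-5.4,0,0,0,0,10,5.8,-5,0,0,0,0,10,0,0,0,0,0,0]'

```text
clock: 10.3
position: [517.8, -32.1, 73.5]
orientation: [-2.484, -1.923, -0.001]
contact_force: [-0.6, 1.0, 5.7]
gripper_width: 20.4
grip_force: 58.5
```

Request:
move_arm --targets '[10,6.2,-4.5,0,0,0,0,10,6.5,-4.1,0,0,0,0,10,0,0,0,0,0,0]'

```text
clock: 10.68
position: [530.2, -40.5, 73.5]
orientation: [-2.483, -1.923, -0.0]
contact_force: [-0.5, 0.5, 5.3]
gripper_width: 21.2
grip_force: 58.4
```

Request:
move_arm --targets '[10,6.7,-3.6,0,0,0,0,10,7,-3.2,0,0,0,0,10,0,0,0,0,0,0]'

```text
clock: 11.05
position: [543.6, -47.1, 73.5]
orientation: [-2.483, -1.923, 0.0]
contact_force: [-1.8, 1.3, 5.6]
gripper_width: 20.7
grip_force: 58.8
```

Request:
move_arm --targets '[10,7.2,-2.7,0,0,0,0,10,7.3,-2.2,0,0,0,0,10,0,0,0,0,0,0]'

```text
clock: 11.42
position: [559.2, -52.2, 73.5]
orientation: [2.484, 1.923, 0.002]
contact_force: [2.4, 1.3, 2.3]
gripper_width: 20.4
grip_force: 58.7
```

Request:
move_arm --targets '[10,7.5,-1.6,0,0,0,0,10,7.6,-1.1,0,0,0,0,10,0,0,0,0,0,0]'

```text
clock: 11.8
position: [571.9, -54.6, 73.4]
orientation: [-2.481, -1.922, 0.004]
contact_force: [-4.6, 1.8, 9.5]
gripper_width: 20.6
grip_force: 59.6
```

Request:
move_arm --targets '[10,7.6,-0.6,0,0,0,0,10,7.7,-0.1,0,0,0,0,10,0,0,0,0,0,0]'

```text
clock: 12.18
position: [589.4, -55.4, 73.5]
orientation: [-2.484, -1.923, -0.001]
contact_force: [0.1, 1.6, 4.7]
gripper_width: 20.9
grip_force: 59.0
```

Run:
```python
from h import *
snap('wrist','w5')
s=env.read_state();print(s['position'],s['contact_force'])
print([proj('w5',p) for p in([595,168,68],[585,53,62])])
```

```text
[589.44086257 -55.36716736  73.52172782] [-0.0636104   0.86350229  5.05596236]
[array([ 101.40501173, -456.76430656]), array([206.01779792,  20.44048907])]
```

View pics/w5.png

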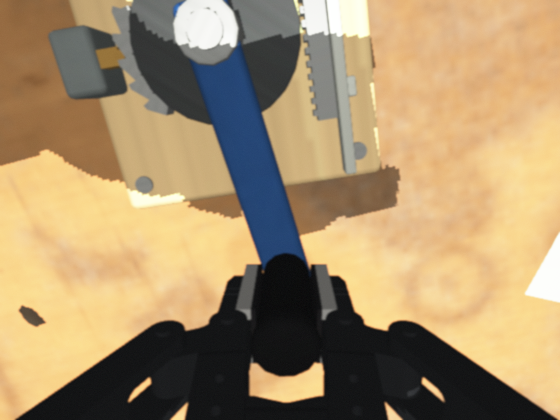

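The handle is still firmly held. The arm runs from the pivot cap (206,28) to the handle, and the plate's -y corners are at (135,207) and (380,168).

Run:
```python
from h import *
g=lambda u,v,z: ray('w5',u,v,z)[:2]
ang=lambda v:np.degrees(np.arctan2(v[1],v[0]))%360
a,b=g(135,207,10),g(380,168,10);print(a,b,np.hypot(*(b-a)),'x dir',ang(b-a)-360)
l1,l2=g(198,75,58),g(264,265,58);r1,r2=g(250,75,58),g(307,258,58)
print('lever',ang(l2-l1),ang(r2-r1)); m=(l1+r1)/2; print(m,l2,r2)
p=g(206,28,66);h=env.read_state()['position'][:2];print('piv',p,'h-p',ang(h-p),np.hypot(*(h-p)),'with fit',ang(h-[585.5,53.5]))
# circle fit
P=np.array([[506.4,-21.8],[517.8,-32.1],[530.2,-40.5],[543.6,-47.1],[559.2,-52.2],[571.9,-54.6],[589.4,-55.4]])
from scipy.optimize import least_squares
q=least_squares(lambda c:np.hypot(*(P-c).T)-110,[585,53]).x;print(q,np.hypot(*(P-q).T),ang(P[0]-q),ang(P[-1]-q))
```

```text
[504.98030248 -20.33445491] [649.82832814 -33.38623663] 145.43486358118662 x dir -5.148830456316148
lever 272.00843193608443 272.3294466855306
[585.19250272  32.99872228] [578.06411617 -53.60486867] [598.92913312 -55.15595628]
piv [584.7944163   49.75605223] h-p 272.5308261843517 105.22585594727965 with fit 272.0731341882896
[585.58275694  54.55394187] [109.99924288 110.01548882 110.01137046 109.98216118 109.96569451
 110.00818544 110.02018305] 223.95805107112517 271.98832446602717
```

Request:
move_arm --targets '[10,8.6,0.7,0,0,0,0,10,0,0,0,0,0,0,10,4.3,0.6,0,0,0,0,10,4.2,0.7,0,0,0,0,10,0,0,0,0,0,0]'

```text
clock: 12.85
position: [604.0, -53.9, 73.4]
orientation: [-2.482, -1.921, 0.005]
contact_force: [-2.8, 1.4, 8.3]
gripper_width: 20.6
grip_force: 59.3
```

Request:
move_arm --targets '[10,4.2,1,0,0,0,0,10,4.2,1,0,0,0,0,10,0,0,0,0,0,0]'

```text
clock: 13.22
position: [615.1, -51.4, 73.5]
orientation: [2.484, 1.923, 0.002]
contact_force: [0.8, 1.1, 4.4]
gripper_width: 20.5
grip_force: 58.9
```

Request:
move_arm --targets '[10,4.1,1.3,0,0,0,0,10,4.1,1.3,0,0,0,0,10,0,0,0,0,0,0,10,0,0,0,0,0,0]'

```text
clock: 13.72
position: [620.3, -49.8, 73.4]
orientation: [-2.483, -1.921, 0.006]
contact_force: [-5.0, 0.2, 10.2]
gripper_width: 20.8
grip_force: 59.6
```

Run:
```python
from h import *
s=env.read_state();d=s['position'][:2]-[585.6,54.55];print(s['position'],s['contact_force'],s['qvel'].round(4),np.degrees(np.arctan2(*d[::-1]))+360-222.9,np.hypot(*d))
snap('top','t2');snap('wrist','w6')
crop('t2',200,150,330,225,5,'c2')
im=np.vstack([cv2.imread('pics/c2.png')[:, :560],cv2.resize(cv2.imread('pics/w6.png'),None,fx=.5,fy=.5,interpolation=cv2.INTER_AREA)[:, :] if 0 else cv2.copyMakeBorder(cv2.resize(cv2.imread('pics/w6.png'),(280,210)),0,0,0,280,0)])
cv2.imwrite('pics/c3.png',im)
```

```text
[620.26286704 -49.81193632  73.40860436] [-4.99045484  0.18089455 10.16689227] [ 0.0014 -0.0005  0.001   0.0019  0.0004 -0.0005 -0.0003] 65.47343737759897 109.96785032038984
```

View pics/c3.png

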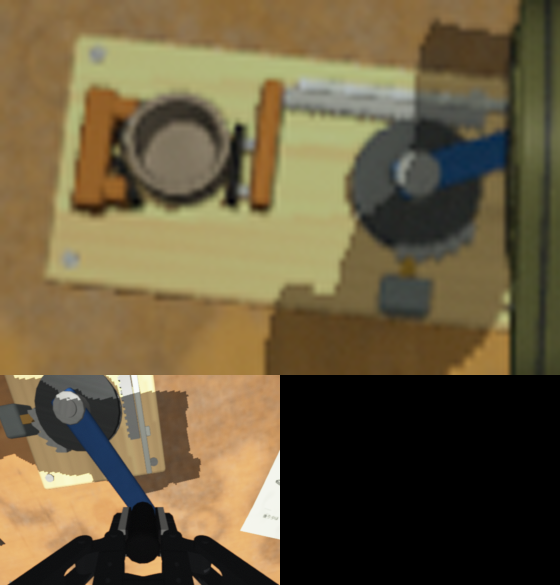

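The pot is seated in the V block with the pad pressed against it. The lever is at about 1.14 rad, past the 4th click, and the handle is still held.

```bash
python3 -c "
from bench import env
print(env.hand_in())"
```

```text
the job is handed in; nothing more can be done
None
```

The job is handed in; no verdict came back. The grey pot is clamped against the V block, the lever is at about 1.14 rad (past the 4th click, short of the 5th), and the gripper is still holding the handle.

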